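# Find the push switch with the stiff spring and reject it

### The arm

A 7-joint arm with a two-finger parallel gripper is mounted at the origin on the work surface. World frame = base frame: x ahead of the robot, y to its left, z up, the work surface at z = 0. Lengths are in m, angles in degrees, forces in N, time in s.
With the tool pointing down it reaches from about 0.4 to 0.75 m from the base axis. Payload 19.5 kg.
Tool frame: the origin (TCP) lies at the centre of the arm's flange, where the gripper is bolted on; the fingertips stand 173 mm ahead of it and the grasp point (between the pads) lies 155 mm ahead of it (env.tcp_to_tips is the distance from the TCP to the fingertips, in m); z points along the fingers, y is the direction in which the jaws open and shut (so a half turn about z gives the same grasp; the last joint's range is limited). The gripper opens to 85 mm and grips with 20 to 120 N. Pads are 22 mm wide; open, the fingers measure 114 mm over their backs; the gripper's body (76 mm by 85 mm) begins 54 mm behind the grasp point. The pads swing forward as they close: fully open they stand 13 mm farther back than shut.
Start: joints at [68.428, 40.479, -1.581, 85.061, 1.261, 54.483, -4.326], TCP at [0.189, -0.543, 0.405] pointing down, gripper open.
Joint ranges: [-155.06, 155.06], [-18.47, 123.98], [-90, 86.84], [0, 140.48], [-83.41, 263.41], [0, 116], [-161.91, 161.91]. Speed limits (degrees/s): [108.29, 108.29, 147.25, 147.25, 172.46, 172.46, 172.46].

### API

Orientations are given as [roll, pitch, yaw] about the fixed x, y, z axes, in that order (R = Rz(yaw) Ry(pitch) Rx(roll)).
In Python, from workcell import env gives the robot as it stands.
- The arm moves only by the tool step_arm, never from a script. Its argument "steps" is one flat list of numbers, 7 for each row, row after row: the shift along the tool's x, y, z in cm, then the turn, a rotation vector about the tool's x, y, z in degrees, then the opening, from 0 (shut) to 1 (fully open). In form: [tx, ty, tz, ax, ay, az, gripper, tx, ty, tz, ax, ay, az, gripper, ...]. A call has exactly 8 rows; each row is the pose to reach, as a shift and turn from the pose commanded when the call began, along the tool's axes at that moment; what a row does not reach only later rows make up. A row lasts 1/8 s, in which the tool goes at most 62.5 mm and 10.7 degrees, less where a joint would pass 70% of its speed; a pose out of reach is approached as far as the arm can. A call with a gripper value outside its range is refused whole. The fingers move at their own pace and stop on an object; "grip_force" is the grip in N (left out, the last holds). Time passes only in rows, so rows that repeat a pose let the fingers close, or fill a call up. It gives the time, the measured TCP pose, the force and the opening at its end, in the units of the state.
- env.sense(): the state, without advancing time (a new reading comes with each control period).
- env.capture(name): name is "side" or "top" or "wrist"; returns a dict with "image" (384x512x3 uint8, red, green, blue), "intrinsics" (3x3 intrinsics, pixels), "k1" (the pictures are not rectified: a ray, as slopes to the right and down, at radius r is drawn at 1 + k1 r^2 times it, then the intrinsics apply), "pose" (4x4, takes a point from camera to world coordinates); the wrist camera has in their place "mount" (4x4, takes a point from camera to tool coordinates, whose origin is the TCP and whose axes are the flange's). Camera axes: x right, y up, looking along -z (the intrinsics and any distortion apply to the point x, -y, -z); pixel columns grow to the right and rows downward; lengths in m; the calibration is good to about 2 mm. A picture is of the moment at which its call begins: read the wrist's pose just before it. There is no depth.
- env.finish_job(): hands the job in, once; it reports no verdict.
Trained networks look in the newest picture that a camera, given by its name, has taken for a name from the list of things; names that differ only in an ending like _2 or _b are one class to them, and where a whole thing is asked for, a point or a joint stands for the part that bears it (a point fixed in the world has none). Each returns a list of dicts, best first, with "p" (0 to 1); they miss things now and then, are a little off and sometimes report something else, mostly with a low value. They report only what shows in the picture. A call takes as long as a camera call.
- env.masks_of(name, camera): "mask" (384x512 bool, what is visible of it) and "pixel" ([column, row] in pixels, amid what is visible of it).
- env.pinpoint(name, camera): "pixel" ([column, row] in pixels: a listed point, or the origin of a listed thing).
The state is a dict: "clock": time; "joint_positions": joint angles; "qd": joint speeds; "effort": joint torques, N m; "tool_pos": TCP position; "tcp_rot": TCP orientation; "contact_force": force on the tool from outside, world axes, zero at the start; "torque": the same for the moment, N m; "grip_width": finger opening in m.
Only numpy, scipy, OpenCV 4.12 (cv2) and the standard library are available. Lean on these libraries where they do the work, as an engineer would, in place of code of your own. Each camera call takes 0.05 s, during which the arm holds its last target.

### The job

Four look-alike push switches stand on the rubber mat in a stockroom. First press every one down until it clicks and stays down, never pushing on a cap harder than 20 N; one of them needs more than twice the force of the others. Then stand that stiff one upright in the shallow reject tray, leave the other three standing on the mat, and let go of everything.

Things in the scene. Friction and masses are not known exactly. Their poses are not given: they have to be found in the camera images.
- centre_a (a point): Centre (half-way up, 20 mm above its underside) of one of four look-alike loose push switches: grey plastic block 50 x 50 x 40 mm, about 0.25 kg, standing upright on the mat. Its z is up, its x and y are square to the block's sides. One of the four, whichever it is, has too stiff a spring; they cannot be told apart by eye, and their places are mixed.
- cap_a: Round metal push cap of that switch, 30 mm in diameter; the origin is the centre of its top face, z up. Released, the top is 13 mm above the block's top (33 mm above the block's centre); latched, it is 6 mm above it.
- plunger_a (a joint): Depth of that cap in m: 0 released, 0.007 latched down at its stop. The push-back force is greatest as the cap starts to move and fades evenly to nothing about 4.5 mm down; there the cap snaps away from the finger to its stop (the click) and stays down by itself; let go earlier it springs back. The greatest force is 4 to 5 N on three good switches and about 12 N on the stiff one. Over 20 N harms a switch.
- centre_b (a point): Centre (half-way up, 20 mm above its underside) of one of four look-alike loose push switches: grey plastic block 50 x 50 x 40 mm, about 0.25 kg, standing upright on the mat. Its z is up, its x and y are square to the block's sides. One of the four, whichever it is, has too stiff a spring; they cannot be told apart by eye, and their places are mixed.
- cap_b: Round metal push cap of that switch, 30 mm in diameter; the origin is the centre of its top face, z up. Released, the top is 13 mm above the block's top (33 mm above the block's centre); latched, it is 6 mm above it.
- plunger_b (a joint): Depth of that cap in m: 0 released, 0.007 latched down at its stop. The push-back force is greatest as the cap starts to move and fades evenly to nothing about 4.5 mm down; there the cap snaps away from the finger to its stop (the click) and stays down by itself; let go earlier it springs back. The greatest force is 4 to 5 N on three good switches and about 12 N on the stiff one. Over 20 N harms a switch.
- centre_c (a point): Centre (half-way up, 20 mm above its underside) of one of four look-alike loose push switches: grey plastic block 50 x 50 x 40 mm, about 0.25 kg, standing upright on the mat. Its z is up, its x and y are square to the block's sides. One of the four, whichever it is, has too stiff a spring; they cannot be told apart by eye, and their places are mixed.
- cap_c: Round metal push cap of that switch, 30 mm in diameter; the origin is the centre of its top face, z up. Released, the top is 13 mm above the block's top (33 mm above the block's centre); latched, it is 6 mm above it.
- plunger_c (a joint): Depth of that cap in m: 0 released, 0.007 latched down at its stop. The push-back force is greatest as the cap starts to move and fades evenly to nothing about 4.5 mm down; there the cap snaps away from the finger to its stop (the click) and stays down by itself; let go earlier it springs back. The greatest force is 4 to 5 N on three good switches and about 12 N on the stiff one. Over 20 N harms a switch.
- centre_d (a point): Centre (half-way up, 20 mm above its underside) of one of four look-alike loose push switches: grey plastic block 50 x 50 x 40 mm, about 0.25 kg, standing upright on the mat. Its z is up, its x and y are square to the block's sides. One of the four, whichever it is, has too stiff a spring; they cannot be told apart by eye, and their places are mixed.
- cap_d: Round metal push cap of that switch, 30 mm in diameter; the origin is the centre of its top face, z up. Released, the top is 13 mm above the block's top (33 mm above the block's centre); latched, it is 6 mm above it.
- plunger_d (a joint): Depth of that cap in m: 0 released, 0.007 latched down at its stop. The push-back force is greatest as the cap starts to move and fades evenly to nothing about 4.5 mm down; there the cap snaps away from the finger to its stop (the click) and stays down by itself; let go earlier it springs back. The greatest force is 4 to 5 N on three good switches and about 12 N on the stiff one. Over 20 N harms a switch.
- mat: Black rubber inspection mat, fixed, 240 mm (its x) by 400 mm (its y), 4 mm thick; origin at the centre of its underside, on the table. A tape roll (40 mm wide, 18 mm high) and a small carton (30 x 22 x 40 mm) lie along its middle line between the switches.
- tray: Reject tray: shallow open grey tray, fixed, 170 x 170 mm outside, wall 4 mm thick and 18 mm high, floor 4 mm thick; origin at the centre of its underside. It stands left or right of the mat; on the other side is a deep bin (95 mm high) of the same footprint, which is not to be used.

How it is judged:
By the outcome, as a careful person would: the job done as asked, in the order asked, and still so for the second after the job is handed in, with the robot touching nothing.
It also fails if it takes over 67 s, if anything falls off the work surface, if the arm or the gripper's body presses on something with over 40 N, if the wrist force passes 120 N, or if a joint passes its speed limit or range.

## Working session

There is one attempt and no reset: what is moved stays moved. The work goes in short steps, Python scripts to look and compute and a tool call to move; the robot and the scene stay as the last step left them, time stands still between calls to the robot, and variables do not carry over. Pictures are saved under pics/ and viewed, and the job is handed in when it is done.

Besides the shell and the picture viewer there is one more tool, called in YAML: its name, and indented under it one key for each argument. step_arm: Moves the arm, as the interface text tells. Its arguments: {"type":"object","properties":{"steps":{"type":"array","items":{"type":"number"}},"grip_force":{"type":"number"}},"required":["steps"]}

```bash
mkdir -p pics; ls
cat > h.py <<'E'
import numpy as np, cv2
from workcell import env
from scipy.spatial.transform import Rotation as R
def T_tool(s):
    T=np.eye(4);T[:3,:3]=R.from_euler('xyz',s['tcp_rot'],degrees=True).as_matrix();T[:3,3]=s['tool_pos'];return T
def cap(name):
    s=env.sense();d=env.capture(name)
    if 'mount' in d: d['pose']=T_tool(s)@np.array(d['mount'])
    d['pose']=np.array(d['pose']);return d
def ray(d,px):
    K=np.array(d['intrinsics']);k=d['k1']
    u=cv2.undistortPoints(np.array([[px]],float),K,np.array([k,0,0,0,0.]))[0,0]
    v=d['pose'][:3,:3]@np.array([u[0],-u[1],-1]);return d['pose'][:3,3],v
def onz(d,px,z):
    o,v=ray(d,px);return o+v*(z-o[2])/v[2]
def proj(d,P):
    c=np.linalg.inv(d['pose'])@np.append(P,1);K=np.array(d['intrinsics'])
    x,y=c[0]/-c[2],-c[1]/-c[2];f=1+d['k1']*(x*x+y*y);return K[:2,:2]@np.array([x*f,y*f])+K[:2,2]
def tri(obs):
    A=np.zeros((3,3));b=np.zeros(3)
    for d,px in obs:
        o,v=ray(d,px);v=v/np.linalg.norm(v);M=np.eye(3)-np.outer(v,v);A+=M;b+=M@o
    return np.linalg.solve(A,b)
def save(d,n):
    cv2.imwrite('pics/'+n+'.png',cv2.cvtColor(d['image'],cv2.COLOR_RGB2BGR))
E
python3 - <<'E'
from h import *
print(env.sense())
for c in ['top','side']:
    d=cap(c);save(d,c+'0');print(c,d['intrinsics'],d['k1'],d['pose'].round(3))
    for n in ['cap_a','centre_a','mat','tray']:
        for q in env.pinpoint(n,c): print(c,n,q['p'],np.round(q['pixel'],1), onz(d,q['pixel'],{'cap_a':.057,'centre_a':.024,'mat':0,'tray':0}[n]).round(4))
E
```

```text
pics
{'clock': 0.0, 'joint_positions': array([68.4285496 , 40.51318213, -1.58245243, 85.08337235,  1.26096943,
       54.48181506, -4.3254736 ]), 'qd': array([0.02828893, 0.08849164, 0.04088967, 0.05031418, 0.02291986,
       0.07272619, 0.05595947]), 'effort': array([-1.62170421e-03, -8.83220601e+01,  1.23361107e+00, -2.36172295e+01,
        1.68227835e-02,  6.44515749e-03,  2.00868647e-05]), 'tool_pos': array([ 0.18891185, -0.54300779,  0.40423902]), 'tcp_rot': array([-1.79939015e+02,  2.21785162e-03,  1.91829234e+01]), 'contact_force': array([ 0.94505743,  0.284202  , -0.21600511]), 'torque': array([-0.0395931 ,  0.04897686,  0.01356028]), 'grip_width': 0.08554564038945425}
top [[380.52697261   0.         259.04447962]
 [  0.         380.52697261 189.81393518]
 [  0.           0.           1.        ]] 0.0038635891358719905 [[ 0.014  0.991 -0.135  0.449]
 [-1.     0.013 -0.011 -0.025]
 [-0.009  0.135  0.991  0.928]
 [ 0.     0.     0.     1.   ]]
top cap_a 0.69 [211.8 223.8] [0.4878 0.0911 0.057 ]
top cap_a 0.64 [285.9 170.8] [ 0.613  -0.0776  0.057 ]
top cap_a 0.41 [290.8 224.2] 
[... 433 characters left out ...]
 0.03115934908047356 [[ 0.987  0.096 -0.131  0.45 ]
 [-0.162  0.526 -0.835 -0.856]
 [-0.011  0.845  0.535  0.594]
 [ 0.     0.     0.     1.   ]]
side cap_a 0.64 [267.3 201.7] [ 0.612  -0.0981  0.057 ]
side cap_a 0.56 [215.1 169.6] [0.4908 0.0968 0.057 ]
side cap_a 0.51 [220.2 207.9] [ 0.4879 -0.104   0.057 ]
side cap_a 0.51 [239.6 200.2] [ 0.5415 -0.0784  0.057 ]
side centre_a 0.9 [261.8 210.8] [ 0.5989 -0.0909  0.024 ]
side centre_a 0.85 [226.5 217.8] [ 0.5025 -0.1049  0.024 ]
side centre_a 0.73 [249.6 180.8] [0.5914 0.0673 0.024 ]
side centre_a 0.54 [216.3 182. ] [0.4909 0.0785 0.024 ]
side mat 0.84 [239.7 204.1] [ 0.5489 -0.0155  0.    ]
side tray 0.7 [215.9 148.2] [0.511  0.3588 0.    ]
```

View pics/top0.png

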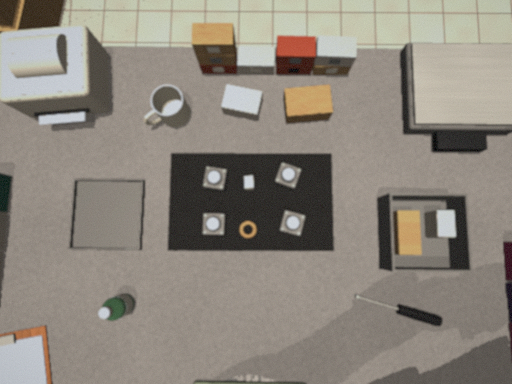

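View pics/side0.png

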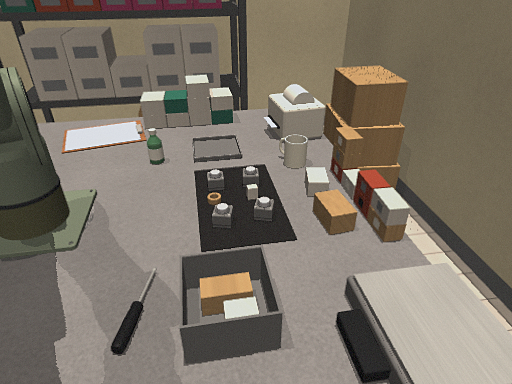

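Run:
```python
from h import *
print('tips',env.tcp_to_tips)
D={}
for c in ['top','side']:
    d=cap(c);D[c]=d
    g=cv2.cvtColor(d['image'],cv2.COLOR_RGB2GRAY)
    for n in ['cap_a','tray']:
        for q in env.masks_of(n,c):
            ys,xs=np.nonzero(q['mask']);cen=(xs.mean(),ys.mean());print(c,n,q['p'],len(xs),np.round(cen,1),onz(d,cen,.057 if n!='tray' else .01).round(4), onz(d,(xs.min(),ys.mean()),.018).round(3),onz(d,(xs.max(),ys.mean()),.018).round(3))
w=cap('wrist');print(w['intrinsics'],np.array(w['mount']).round(3));save(w,'w0')
print(env.sense()['clock'])
```

```text
tips 0.1734
top cap_a 0.71 139 [292.9 222. ] [ 0.4944 -0.0941  0.057 ] [ 0.496 -0.083  0.018] [ 0.497 -0.112  0.018]
top cap_a 0.62 125 [214.3 176.6] [0.5972 0.0887 0.057 ] [0.604 0.109 0.018] [0.604 0.08  0.018]
top cap_a 0.56 149 [213.7 222.9] [0.4899 0.0869 0.057 ] [0.492 0.108 0.018] [0.492 0.077 0.018]
top cap_a 0.53 140 [212.8 223.1] [0.4893 0.0888 0.057 ] [0.491 0.108 0.018] [0.491 0.079 0.018]
top cap_a 0.47 98 [288.5 174. ] [ 0.6055 -0.0836  0.057 ] [ 0.612 -0.075  0.018] [ 0.613 -0.097  0.018]
top tray 0.93 5039 [106.6 213.5] [0.5113 0.3532 0.01  ] [0.51  0.44  0.018] [0.512 0.26  0.018]
side cap_a 0.64 79 [263.7 201.1] [ 0.6033 -0.0935  0.057 ] [ 0.601 -0.036  0.018] [ 0.629 -0.041  0.018]
side cap_a 0.58 54 [250.  169.2] [0.5951 0.0802 0.057 ] [0.593 0.151 0.018] [0.618 0.146 0.018]
side cap_a 0.43 65 [214.8 172.8] [0.4883 0.0775 0.057 ] [0.476 0.148 0.018] [0.504 0.143 0.018]
side cap_a 0.26 1095 [215.8 147.9] [0.5049 0.2449 0.057 ] [0.424 0.341 0.018] [0.599 0.308 0.018]
side tray 0.89 1149 [215.7 147.7] [0.5095 0.3426 0.01  ] [0.424 0.342 0.018] [0.599 0.309 0.018]
[[312.65320872   0.         255.67625368]
 [  0.         312.65320872 194.30584794]
 [  0.           0.           1.        ]] [[-0.     0.965  0.263  0.067]
 [ 1.     0.001 -0.001  0.   ]
 [-0.001  0.263 -0.965  0.03 ]
 [ 0.     0.     0.     1.   ]]
0.85
```

```bash
cat > mv.py <<'E'
from h import *
import sys
# target x y z(tcp) yaw -> tool shift cm and turn (relative to measured pose)
def go(x,y,z,yaw=None,rel=None):
    s=env.sense();T=T_tool(s)
    d=T[:3,:3].T@(np.array([x,y,z])-T[:3,3])*100
    out=d.round(2)
    if yaw is not None:
        Rt=R.from_euler('xyz',[180,0,yaw],degrees=True)
        rv=(R.from_matrix(T[:3,:3]).inv()*Rt).as_rotvec(degrees=True).round(2)
        print('shift',out,'turn',rv)
    else: print('shift',out)
if __name__=='__main__': go(*[float(a) for a in sys.argv[1:]])
E
python3 mv.py 0.48 0.0 0.40 0
```

```text
shift [ 45.33 -41.73   0.47] turn [-1.000e-02  0.000e+00  1.918e+01]
```

step_arm:
  steps: [6, -5.5, 0, 0, 0, 2.5, 0, 12, -11, 0, 0, 0, 5, 0, 18, -16.5, 0, 0, 0, 7.5, 0, 24, -22, 0, 0, 0, 10, 0, 30, -27.5, 0, 0, 0, 12.5, 0, 36, -33, 0, 0, 0, 15, 0, 42, -38.5, 0, 0, 0, 17.5, 0, 45.3, -41.7, 0.5, 0, 0, 19.2, 0]

```text
clock: 1.85
tool_pos: [0.4264, -0.1007, 0.4032]
tcp_rot: [180.0, -0.0, -0.1]
contact_force: [0.6, -0.9, 0.5]
grip_width: -0.0
```

```bash
python3 -c "
from h import *
s=env.sense();print({k:np.round(v,4) for k,v in s.items()})"
```

```text
{'clock': np.float64(1.85), 'joint_positions': array([  3.312 ,  29.943 ,   9.494 , 112.2595,  -7.6313,  38.3383,
       -72.5343]), 'qd': array([-69.8012,   9.3469,  10.2771, -15.3808,  -9.1209,   7.2651,
       -67.7725]), 'effort': array([ 14.1897, -72.4537,   1.947 , -14.0023,   0.4352,  -0.1655,
         3.7228]), 'tool_pos': array([ 0.4264, -0.1007,  0.4032]), 'tcp_rot': array([ 1.799931e+02, -4.690000e-02, -8.730000e-02]), 'contact_force': array([ 0.6398, -0.8786,  0.5078]), 'torque': array([-0.0805, -0.0804, -0.019 ]), 'grip_width': np.float64(-0.0)}
```

step_arm:
  steps: [3, -5, 0, 0, 0, 0, 0, 5, -9, 0, 0, 0, 0, 0, 5, -9, 0, 0, 0, 0, 0, 5, -9, 0, 0, 0, 0, 0, 5, -9, 0, 0, 0, 0, 0, 5, -9, 0, 0, 0, 0, 0, 5, -9, 0, 0, 0, 0, 0, 5, -9, 0, 0, 0, 0, 0]

```text
clock: 2.85
tool_pos: [0.4756, -0.0128, 0.403]
tcp_rot: [-180.0, -0.0, -0.0]
contact_force: [-0.9, -0.7, 0.6]
grip_width: 0.0
```

Run:
```python
from h import *
s=env.sense();print(s['qd'].max())
w=cap('wrist');save(w,'w1')
for n in ['cap_a','centre_a']:
    for q in env.pinpoint(n,'wrist'): print(n,q['p'],np.round(q['pixel'],1), onz(w,q['pixel'],{'cap_a':.057,'centre_a':.024}[n]).round(4))
for q in env.masks_of('cap_a','wrist'):
    ys,xs=np.nonzero(q['mask']);cen=(xs.mean(),ys.mean());print(q['p'],len(xs),np.round(cen,1),onz(w,cen,.054).round(4))
import pickle;pickle.dump(w,open('w1.pkl','wb'))
```

```text
0.037729989583351546
cap_a 0.88 [333.3  35.4] [ 0.6085 -0.085   0.057 ]
cap_a 0.85 [156.6 164.2] [0.4885 0.0882 0.057 ]
cap_a 0.82 [335.1 159.7] [ 0.4929 -0.0941  0.057 ]
cap_a 0.71 [143.3  49.8] [0.5964 0.0917 0.057 ]
centre_a 0.89 [324.7  45.3] [ 0.6061 -0.0843  0.024 ]
centre_a 0.84 [155.1  54.9] [0.5972 0.0908 0.024 ]
centre_a 0.66 [331.1 156.7] [ 0.4911 -0.0979  0.024 ]
centre_a 0.61 [161.7 159.1] [0.4886 0.0925 0.024 ]
0.68 674 [156.8 162.2] [0.4901 0.0888 0.054 ]
0.67 683 [333.7 157.7] [ 0.4945 -0.0933  0.054 ]
0.64 930 [330.2  38.1] [ 0.6069 -0.0829  0.054 ]
0.57 945 [146.2  48. ] [0.5985 0.0898 0.054 ]
```

View pics/w1.png

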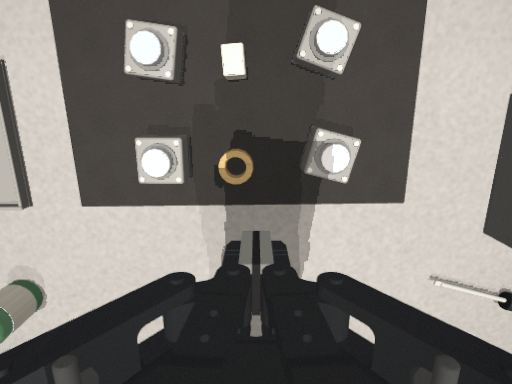

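step_arm:
  steps: [0.6, 2.7, 4.2, 0, 0, 0, 0, 1.2, 5.4, 8.4, 0, 0, 0, 0, 1.75, 8.1, 12.5, 0, 0, 0, 0, 1.75, 8.1, 14.5, 0, 0, 0, 0, 1.75, 8.1, 15.6, 0, 0, 0, 0, 1.75, 8.1, 16.3, 0, 0, 0, 0, 1.75, 8.1, 16.5, 0, 0, 0, 0, 1.75, 8.1, 16.5, 0, 0, 0, 0]

```text
clock: 4.05
tool_pos: [0.4933, -0.0935, 0.2384]
tcp_rot: [180.0, -0.0, -0.0]
contact_force: [0.3, -0.0, -0.0]
grip_width: 0.0002
```

```bash
cat > st.py <<'E'
from h import *
s=env.sense();print(s['clock'],s['tool_pos'].round(5),'tipz',round(s['tool_pos'][2]-.1734,5),s['contact_force'].round(2),s['tcp_rot'].round(2),abs(s['qd']).max().round(2),s['grip_width'])
E
python3 st.py
python3 - <<'E'
from h import *
w=cap('wrist');save(w,'w2');w=cap('side');save(w,'s2')
cv2.imwrite('pics/s2c.png',cv2.resize(cv2.cvtColor(w['image'],cv2.COLOR_RGB2BGR)[130:260,160:320],None,fx=4,fy=4))
E
```

```text
4.05 [ 0.49325 -0.09353  0.23839] tipz 0.06499 [ 0.29 -0.01 -0.01] [ 1.8e+02 -4.0e-02 -0.0e+00] 0.14 0.0002149762429688306
```

View pics/w2.png

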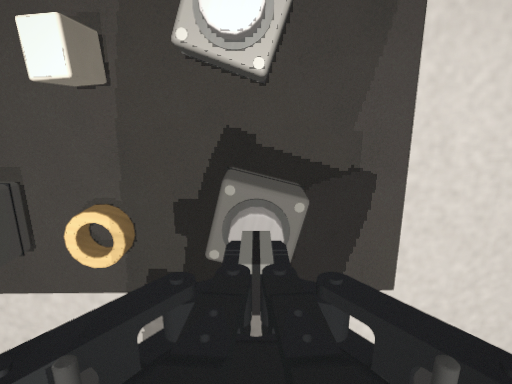

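View pics/s2c.png

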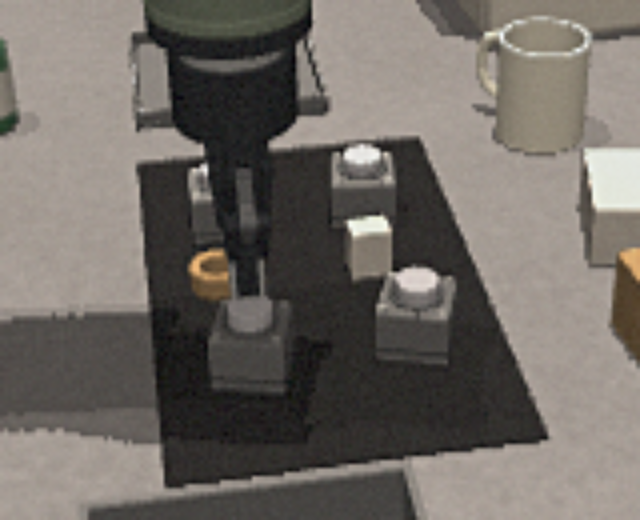

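step_arm:
  steps: [0, 0, 0.3, 0, 0, 0, 0, 0, 0, 0.55, 0, 0, 0, 0, 0, 0, 0.7, 0, 0, 0, 0, 0, 0, 0.78, 0, 0, 0, 0, 0, 0, 0.84, 0, 0, 0, 0, 0, 0, 0.9, 0, 0, 0, 0, 0, 0, 0.92, 0, 0, 0, 0, 0, 0, 0.92, 0, 0, 0, 0]

```text
clock: 5.15
tool_pos: [0.4931, -0.0937, 0.2287]
tcp_rot: [-180.0, 0.0, -0.0]
contact_force: [-1.7, 0.0, 3.3]
grip_width: -0.0001
```

```bash
python3 st.py;python3 st.py
```

```text
5.15 [ 0.4931  -0.09367  0.22874] tipz 0.05534 [-1.66  0.03  3.33] [-1.7999e+02  1.0000e-02 -2.0000e-02] 0.08 -0.00011293514638018071
5.15 [ 0.4931  -0.09367  0.22874] tipz 0.05534 [-1.66  0.03  3.33] [-1.7999e+02  1.0000e-02 -2.0000e-02] 0.08 -0.00011293514638018071
```

step_arm:
  steps: [0, 0, 0.1, 0, 0, 0, 0, 0, 0, 0.18, 0, 0, 0, 0, 0, 0, 0.24, 0, 0, 0, 0, 0, 0, 0.3, 0, 0, 0, 0, 0, 0, 0.35, 0, 0, 0, 0, 0, 0, 0.38, 0, 0, 0, 0, 0, 0, 0.39, 0, 0, 0, 0, 0, 0, 0.39, 0, 0, 0, 0]

```text
clock: 6.15
tool_pos: [0.4931, -0.0937, 0.2249]
tcp_rot: [-180.0, 0.0, -0.0]
contact_force: [-0.6, 0.6, 0.1]
grip_width: 0.0004
```

```bash
python3 st.py;python3 mv.py 0.608 -0.084 0.238 0
```

```text
6.15 [ 0.49312 -0.09368  0.22486] tipz 0.05146 [-0.64  0.58  0.13] [-1.7999e+02  0.0000e+00 -2.0000e-02] 0.16 0.0003615594637118798
shift [11.49 -0.97 -1.31] turn [-0.01  0.   -0.02]
```

step_arm:
  steps: [0, 0, -2.2, 0, 0, 0, 0, 5, -0.4, -2.5, 0, 0, 0, 0, 9.5, -0.8, -2.5, 0, 0, 0, 0, 11.5, -1, -2.5, 0, 0, 0, 0, 11.5, -1, -1.8, 0, 0, 0, 0, 11.5, -1, -1.3, 0, 0, 0, 0, 11.5, -1, -1.2, 0, 0, 0, 0, 11.5, -1, -1.2, 0, 0, 0, 0]

```text
clock: 7.15
tool_pos: [0.6079, -0.0839, 0.2369]
tcp_rot: [-180.0, 0.0, -0.0]
contact_force: [-0.2, 0.4, 0.4]
grip_width: 0.0
```

```bash
python3 st.py
python3 - <<'E'
from h import *
w=cap('wrist');save(w,'w3')
E
```

```text
7.15 [ 0.60789 -0.08385  0.23695] tipz 0.06355 [-0.23  0.38  0.35] [-1.7999e+02  1.0000e-02 -3.0000e-02] 0.35 6.525168026469741e-06
```

View pics/w3.png

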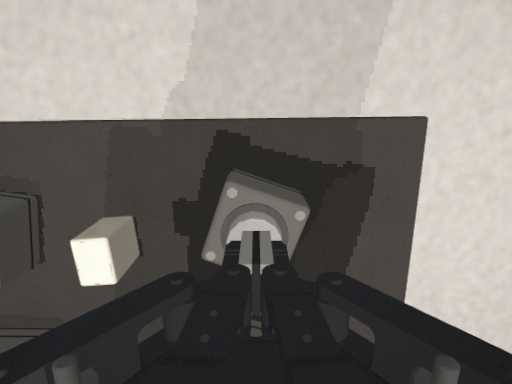

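step_arm:
  steps: [0, 0, 0.25, 0, 0, 0, 0, 0, 0, 0.45, 0, 0, 0, 0, 0, 0, 0.57, 0, 0, 0, 0, 0, 0, 0.64, 0, 0, 0, 0, 0, 0, 0.7, 0, 0, 0, 0, 0, 0, 0.76, 0, 0, 0, 0, 0, 0, 0.79, 0, 0, 0, 0, 0, 0, 0.79, 0, 0, 0, 0]

```text
clock: 8.2
tool_pos: [0.6081, -0.0837, 0.2289]
tcp_rot: [-180.0, 0.0, -0.0]
contact_force: [-1.0, 0.1, 2.3]
grip_width: -0.0001
```

```bash
python3 st.py
```

```text
8.2 [ 0.60811 -0.08372  0.22892] tipz 0.05552 [-0.98  0.15  2.28] [-1.7999e+02  0.0000e+00 -2.0000e-02] 0.11 -8.015909540009497e-05
```

step_arm:
  steps: [0, 0, 0.1, 0, 0, 0, 0, 0, 0, 0.18, 0, 0, 0, 0, 0, 0, 0.24, 0, 0, 0, 0, 0, 0, 0.3, 0, 0, 0, 0, 0, 0, 0.35, 0, 0, 0, 0, 0, 0, 0.39, 0, 0, 0, 0, 0, 0, 0.41, 0, 0, 0, 0, 0, 0, 0.41, 0, 0, 0, 0]

```text
clock: 9.2
tool_pos: [0.6081, -0.0837, 0.2249]
tcp_rot: [-180.0, 0.0, -0.0]
contact_force: [0.9, -0.0, -0.4]
grip_width: 0.0002
```

```bash
python3 st.py;python3 mv.py 0.597 0.091 0.237 0
```

```text
9.2 [ 0.60812 -0.08371  0.22486] tipz 0.05146 [ 0.88 -0.02 -0.4 ] [-1.7999e+02  0.0000e+00 -2.0000e-02] 0.1 0.00023406938584591056
shift [ -1.12 -17.47  -1.21] turn [-0.01  0.   -0.02]
```

step_arm:
  steps: [0, 0, -2.2, 0, 0, 0, 0, -0.4, -6, -2.5, 0, 0, 0, 0, -0.8, -12, -2.5, 0, 0, 0, 0, -1.1, -17.5, -2.5, 0, 0, 0, 0, -1.1, -17.5, -1.8, 0, 0, 0, 0, -1.1, -17.5, -1.3, 0, 0, 0, 0, -1.1, -17.5, -1.2, 0, 0, 0, 0, -1.1, -17.5, -1.2, 0, 0, 0, 0]

```text
clock: 10.2
tool_pos: [0.5973, 0.0904, 0.2369]
tcp_rot: [180.0, -0.0, -0.1]
contact_force: [0.6, 0.7, -0.5]
grip_width: 0.0001
```

```bash
python3 st.py
python3 - <<'E'
from h import *
w=cap('wrist');save(w,'w4')
E
```

```text
10.2 [0.59734 0.09036 0.23692] tipz 0.06352 [ 0.56  0.72 -0.47] [ 1.8e+02 -0.0e+00 -9.0e-02] 0.29 0.000149492012910763
```

View pics/w4.png

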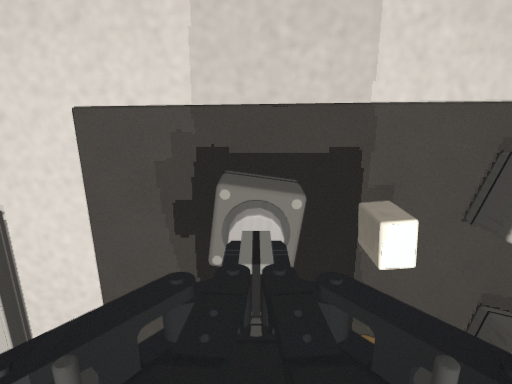

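Tips (257,240) are centred on the cap.

step_arm:
  steps: [0, 0, 0.25, 0, 0, 0, 0, 0, 0, 0.45, 0, 0, 0, 0, 0, 0, 0.57, 0, 0, 0, 0, 0, 0, 0.64, 0, 0, 0, 0, 0, 0, 0.7, 0, 0, 0, 0, 0, 0, 0.76, 0, 0, 0, 0, 0, 0, 0.79, 0, 0, 0, 0, 0, 0, 0.79, 0, 0, 0, 0]

```text
clock: 11.25
tool_pos: [0.5972, 0.0913, 0.2293]
tcp_rot: [-180.0, -0.0, -0.0]
contact_force: [-2.7, 0.4, 8.3]
grip_width: 0.0
```

```bash
python3 st.py
```

```text
11.25 [0.59716 0.09127 0.22935] tipz 0.05595 [-2.7   0.38  8.28] [-1.7999e+02 -0.0000e+00 -2.0000e-02] 0.16 1.617327559963368e-05
```

step_arm:
  steps: [0, 0, 0.1, 0, 0, 0, 0, 0, 0, 0.18, 0, 0, 0, 0, 0, 0, 0.24, 0, 0, 0, 0, 0, 0, 0.3, 0, 0, 0, 0, 0, 0, 0.35, 0, 0, 0, 0, 0, 0, 0.39, 0, 0, 0, 0, 0, 0, 0.42, 0, 0, 0, 0, 0, 0, 0.42, 0, 0, 0, 0]

```text
clock: 12.25
tool_pos: [0.5972, 0.0913, 0.2248]
tcp_rot: [-180.0, 0.0, -0.0]
contact_force: [-0.1, -0.6, 0.2]
grip_width: -0.0003
```

```bash
python3 st.py;python3 mv.py 0.489 0.0885 0.237 0
```

```text
12.25 [0.59718 0.09131 0.22476] tipz 0.05136 [-0.11 -0.57  0.25] [-1.7999e+02  0.0000e+00 -2.0000e-02] 0.12 -0.00033907638052812193
shift [-10.82   0.28  -1.22] turn [-0.01  0.   -0.02]
```

step_arm:
  steps: [0, 0, -2.2, 0, 0, 0, 0, -5, 0.1, -2.5, 0, 0, 0, 0, -9.5, 0.2, -2.5, 0, 0, 0, 0, -10.8, 0.3, -2.5, 0, 0, 0, 0, -10.8, 0.3, -1.8, 0, 0, 0, 0, -10.8, 0.3, -1.3, 0, 0, 0, 0, -10.8, 0.3, -1.2, 0, 0, 0, 0, -10.8, 0.3, -1.2, 0, 0, 0, 0]

```text
clock: 13.25
tool_pos: [0.4894, 0.0883, 0.2366]
tcp_rot: [-180.0, 0.0, -0.0]
contact_force: [-0.2, -0.8, 0.5]
grip_width: -0.0001
```

```bash
python3 st.py
python3 - <<'E'
from h import *
w=cap('wrist');save(w,'w5');print(np.array(w['pose']).round(3))
for q in env.masks_of('cap_a','wrist'):
    ys,xs=np.nonzero(q['mask']);cen=(xs.mean(),ys.mean());print(q['p'],len(xs),np.round(cen,1),onz(w,cen,.05).round(4))
E
```

```text
13.25 [0.48942 0.0883  0.23656] tipz 0.06316 [-0.24 -0.76  0.46] [-1.8e+02  1.0e-02 -2.0e-02] 0.45 -0.00013703331890683505
[[-0.001  0.965  0.262  0.556]
 [-1.    -0.001  0.001  0.088]
 [ 0.001 -0.262  0.965  0.207]
 [ 0.     0.     0.     1.   ]]
0.65 2685 [250.7  21.2] [0.5949 0.0903 0.05  ]
0.56 1167 [251.  224.9] [0.4966 0.0906 0.05  ]
```

View pics/w5.png

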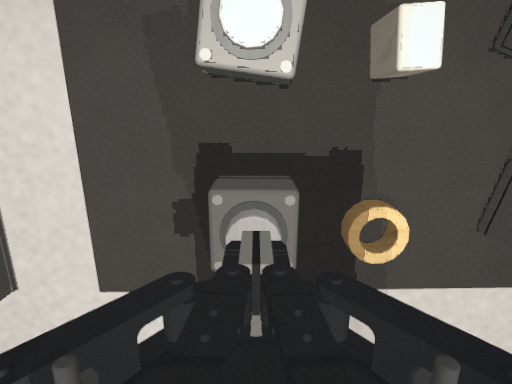

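step_arm:
  steps: [0, -0.1, 0.25, 0, 0, 0, 0, 0, -0.1, 0.42, 0, 0, 0, 0, 0, -0.1, 0.53, 0, 0, 0, 0, 0, -0.1, 0.6, 0, 0, 0, 0, 0, -0.1, 0.66, 0, 0, 0, 0, 0, -0.1, 0.72, 0, 0, 0, 0, 0, -0.1, 0.75, 0, 0, 0, 0, 0, -0.1, 0.75, 0, 0, 0, 0]

```text
clock: 14.35
tool_pos: [0.4892, 0.0893, 0.2293]
tcp_rot: [-180.0, 0.0, -0.0]
contact_force: [-0.8, -0.6, 2.9]
grip_width: -0.0001
```

```bash
python3 st.py
```

```text
14.35 [0.48916 0.0893  0.22927] tipz 0.05587 [-0.77 -0.59  2.94] [-1.8e+02  1.0e-02 -2.0e-02] 0.13 -5.7774838600942566e-05
```

Good switch (2.9 N). Finish it.

step_arm:
  steps: [0, 0, 0.1, 0, 0, 0, 0, 0, 0, 0.18, 0, 0, 0, 0, 0, 0, 0.24, 0, 0, 0, 0, 0, 0, 0.3, 0, 0, 0, 0, 0, 0, 0.36, 0, 0, 0, 0, 0, 0, 0.42, 0, 0, 0, 0, 0, 0, 0.44, 0, 0, 0, 0, 0, 0, 0.44, 0, 0, 0, 0]

```text
clock: 15.35
tool_pos: [0.4892, 0.0893, 0.2249]
tcp_rot: [-180.0, -0.0, -0.0]
contact_force: [0.2, 0.2, 0.3]
grip_width: -0.0001
```

```bash
python3 st.py;python3 mv.py 0.53 0.09 0.40 0
```

```text
15.35 [0.48918 0.08933 0.22489] tipz 0.05149 [0.22 0.18 0.3 ] [-1.7999e+02 -0.0000e+00 -2.0000e-02] 0.11 -7.853192286294486e-05
shift [  4.08  -0.07 -17.51] turn [-0.01 -0.   -0.02]
```

step_arm:
  steps: [0, 0, -4, 0, 0, 0, 0.2, 0, 2, -9, 0, 0, 0, 1, 0, 5, -14, 0, 0, 0, 1, 0, 7, -17.5, 0, 0, 0, 1, 0, 7, -17.5, 0, 0, 0, 1, 0, 7, -17.5, 0, 0, 0, 1, 0, 7, -17.5, 0, 0, 0, 1, 0, 7, -17.5, 0, 0, 0, 1]

```text
clock: 16.35
tool_pos: [0.4892, 0.0197, 0.3993]
tcp_rot: [-180.0, 0.1, 0.0]
contact_force: [-0.2, 0.2, -1.0]
grip_width: 0.0854
```

```bash
python3 st.py
python3 - <<'E'
from h import *
w=cap('wrist');save(w,'w6')
for q in env.pinpoint('cap_a','wrist'): print(q['p'],np.round(q['pixel'],1), onz(w,q['pixel'],.05).round(4))
for q in env.masks_of('centre_a','wrist'):
    ys,xs=np.nonzero(q['mask']);r=cv2.minAreaRect(np.c_[xs,ys].astype(np.float32));print(q['p'],len(xs),r)
s=cap('side');cv2.imwrite('pics/s6c.png',cv2.resize(cv2.cvtColor(s['image'],cv2.COLOR_RGB2BGR)[130:260,160:320],None,fx=5,fy=4.5))
cv2.imwrite('pics/w6c.png',cv2.resize(cv2.cvtColor(w['image'],cv2.COLOR_RGB2BGR)[0:220,80:440],None,fx=2.2,fy=2.2))
t=cap('top')
for n in('tray','mat'):
  for c,d in(('top',t),('side',s)):
    for q in env.pinpoint(n,c):print(n,c,q['p'],onz(d,q['pixel'],0).round(4))
    for q in env.masks_of(n,c):
        ys,xs=np.nonzero(q['mask']);r=cv2.minAreaRect(np.c_[xs,ys].astype(np.float32));b=cv2.boxPoints(r)
        print(n,c,q['p'],np.array([onz(d,p,.018 if n=='tray' else .004)[:2] for p in b]).round(3).tolist())
E
```

```text
16.35 [0.48917 0.01966 0.39926] tipz 0.22586 [-0.21  0.19 -0.98] [-1.8e+02  6.0e-02  1.0e-02] 0.23 0.08535371618602768
0.94 [182.2  66.1] [0.5955 0.0894 0.05  ]
0.84 [190.4 175. ] [0.4896 0.0873 0.05  ]
0.78 [365.1  50.2] [ 0.6096 -0.084   0.05  ]
0.69 [362.4 172.7] [ 0.4919 -0.0919  0.05  ]
0.93 2473 ((358.4973449707031, 167.2601776123047), (55.785247802734375, 47.62360382080078), 14.620874404907227)
0.92 2459 ((191.49998474121094, 171.49998474121094), (52.99999237060547, 48.99999237060547), 0.0)
0.91 3427 ((358.45928955078125, 55.71063232421875), (56.5845832824707, 63.736534118652344), 22.2490234375)
0.62 3034 ((184.5211639404297, 63.85605239868164), (60.29270935058594, 55.3750114440918), 8.365885734558105)
tray top 0.9 [0.5131 0.352  0.    ]
tray top 0.73 [[0.428, 0.437], [0.599, 0.445], [0.595, 0.263], [0.425, 0.259]]
tray side 0.63 [0.5109 0.3394 0.    ]
tray side 0.89 [[0.424, 0.432], [0.607, 0.44], [0.587, 0.234], [0.427, 0.23]]
mat top 0.59 [[0.665, 0.001], [0.674, -0.193], [0.433, -0.199], [0.424, -0.012]]
mat side 0.89 [ 0.5429 -0.0058  0.    ]
mat side 0.77 [[0.419, 0.195], [0.742, 0.217], [0.664, -0.197], [0.432, -0.198]]
```

View pics/w6c.png

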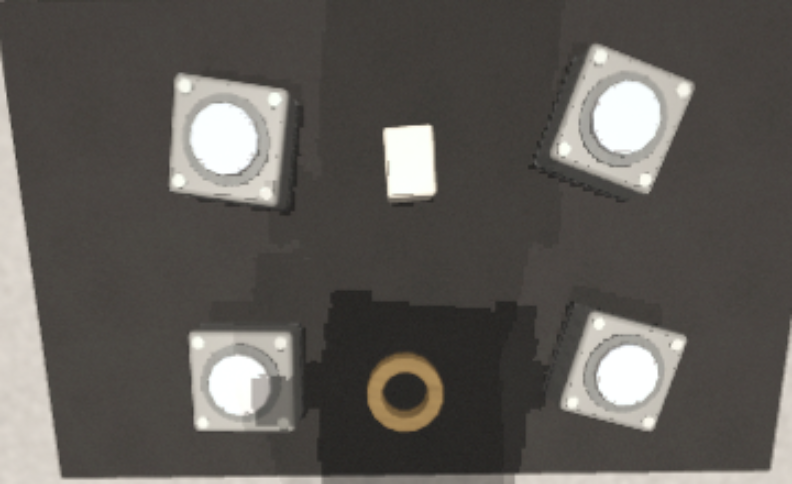

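View pics/s6c.png

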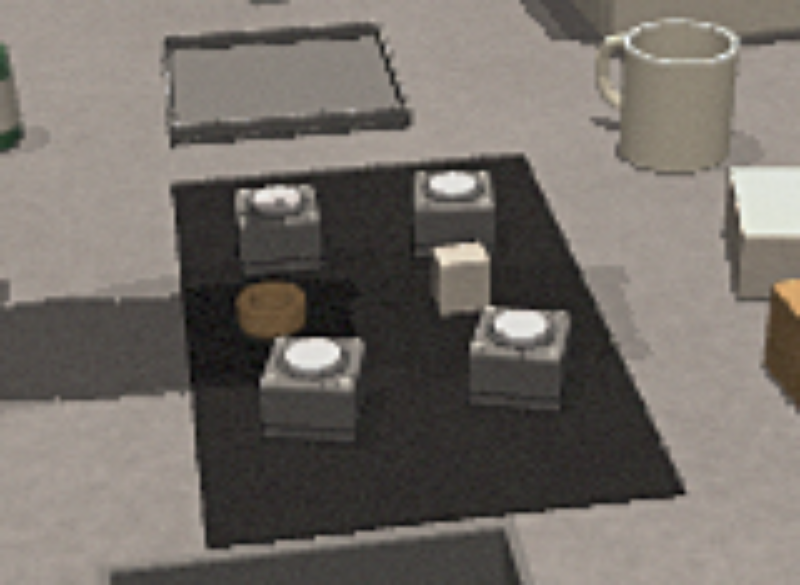

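```bash
python3 - <<'E'
from h import *
w=cap('wrist')
P=[onz(w,(x/2.2+80-.3,y/2.2-.3),.044)[:2] for x,y in[(186,86),(275,98),(178,180),(266,193)]]
P=np.array(P);print(P.round(4),P.mean(0))
a=P[1]-P[0];b=P[3]-P[2];c=P[0]-P[2];e=P[1]-P[3]
for v in(a,b,c,e):print(np.linalg.norm(v),np.degrees(np.arctan2(v[1],v[0])))
import mv
E
for y in -8 ; do python3 mv.py 0.596 0.0905 0.27 $y;done
```

```text
[[0.6212 0.1062]
 [0.6164 0.0677]
 [0.5826 0.1127]
 [0.577  0.0734]] [0.59931735 0.09000413]
0.038753312582302524 -97.24028789019943
0.039622793720031434 -98.15318184220394
0.039133874285558 -9.55878308296416
0.039739621457583287 -8.276526722345034
shift [10.68 -7.12 12.99] turn [-0.01 -0.    7.98]
```

step_arm:
  steps: [3, -2, 3, 0, 0, 2, 0.76, 6, -4, 6, 0, 0, 4, 0.76, 9, -6, 9, 0, 0, 6, 0.76, 10.8, -7.1, 11.5, 0, 0, 8.3, 0.76, 10.8, -7.1, 13, 0, 0, 8.3, 0.76, 10.8, -7.1, 13, 0, 0, 8.3, 0.76, 10.8, -7.1, 13, 0, 0, 8.3, 0.76, 10.8, -7.1, 13, 0, 0, 8.3, 0.76]

```text
clock: 18.05
tool_pos: [0.5972, 0.0901, 0.2709]
tcp_rot: [-180.0, -0.1, -8.3]
contact_force: [0.6, 0.1, -0.2]
grip_width: 0.0648
```

```bash
python3 st.py
python3 - <<'E'
from h import *
w=cap('wrist');save(w,'w7')
for q in env.pinpoint('cap_a','wrist'): print(q['p'],np.round(q['pixel'],1), onz(w,q['pixel'],.05).round(4))
E
python3 mv.py 0.597 0.0905 0.182 -8.3
```

```text
18.05 [0.59719 0.09005 0.27088] tipz 0.09748 [ 0.56  0.13 -0.2 ] [-1.7997e+02 -6.0000e-02 -8.3300e+00] 0.22 0.06482686104712798
0.96 [257.7 217.3] [0.5967 0.0888 0.05  ]
shift [-0.03 -0.03  8.85] turn [-0.02 -0.04 -0.02]
```

View pics/w7.png

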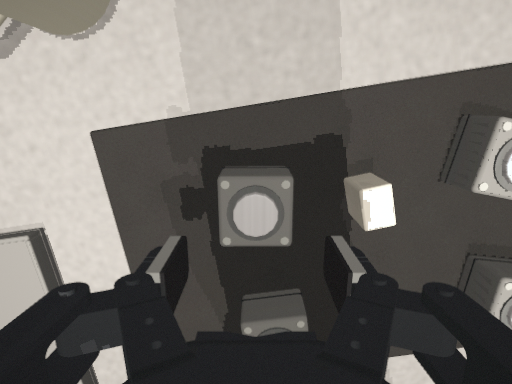

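step_arm:
  steps: [0, 0, 2, 0, 0, 0, 0.76, 0, 0, 4, 0, 0, 0, 0.76, 0, 0, 6, 0, 0, 0, 0.76, 0, 0, 7.5, 0, 0, 0, 0.76, 0, 0, 8.4, 0, 0, 0, 0.76, 0, 0, 8.8, 0, 0, 0, 0.76, 0, 0, 8.8, 0, 0, 0, 0.76, 0, 0, 8.8, 0, 0, 0, 0.76]

```text
clock: 19.15
tool_pos: [0.5973, 0.0903, 0.1823]
tcp_rot: [-180.0, -0.0, -8.3]
contact_force: [0.9, -0.3, 0.2]
grip_width: 0.0652
```

```bash
python3 st.py
```

```text
19.15 [0.59732 0.09032 0.18233] tipz 0.00893 [ 0.9  -0.28  0.24] [-1.7998e+02 -3.0000e-02 -8.3200e+00] 0.1 0.06517204003694879
```

step_arm:
  steps: [0, 0, 0, 0, 0, 0, 0.4, 0, 0, 0, 0, 0, 0, 0.4, 0, 0, 0, 0, 0, 0, 0.4, 0, 0, 0, 0, 0, 0, 0.4, 0, 0, 0, 0, 0, 0, 0.4, 0, 0, 0, 0, 0, 0, 0.4, 0, 0, 0, 0, 0, 0, 0.4, 0, 0, 0, 0, 0, 0, 0.4]
  grip_force: 30

```text
clock: 20.15
tool_pos: [0.5973, 0.0903, 0.1823]
tcp_rot: [-180.0, -0.0, -8.3]
contact_force: [-1.0, 1.1, 5.8]
grip_width: 0.0498
```

```bash
python3 st.py; python3 mv.py 0.512 0.352 0.25 0
```

```text
20.15 [0.5973  0.09034 0.18233] tipz 0.00893 [-1.01  1.06  5.83] [-1.7998e+02 -3.0000e-02 -8.3100e+00] 0.12 0.04981448364400721
shift [-12.22 -24.66  -6.77] turn [-0.02 -0.03 -8.31]
```

step_arm:
  steps: [0, 0, -1, 0, 0, 0, 0.4, 0, 0, -3, 0, 0, 0, 0.4, 0, 0, -5, 0, 0, 0, 0.4, 0, 0, -7, 0, 0, 0, 0.4, -1, -2, -7.5, 0, 0, 0, 0.4, -2.5, -5, -7.5, 0, 0, -2, 0.4, -4, -8, -7.5, 0, 0, -4, 0.4, -6, -12, -7.5, 0, 0, -6, 0.4]
  grip_force: 40

```text
clock: 21.15
tool_pos: [0.5551, 0.2182, 0.2583]
tcp_rot: [-180.0, -0.1, -2.3]
contact_force: [0.9, 0.7, -3.8]
grip_width: 0.0493
```

```bash
python3 st.py; python3 mv.py 0.512 0.352 0.25 0;python3 - <<'E'
from h import *
w=cap('wrist');save(w,'w8')
E
```

```text
21.15 [0.55505 0.21817 0.25833] tipz 0.08493 [ 0.9   0.65 -3.81] [-1.7999e+02 -7.0000e-02 -2.3200e+00] 35.87 0.049252705478166105
shift [ -4.85 -13.2    0.83] turn [-0.01 -0.07 -2.32]
```

View pics/w8.png

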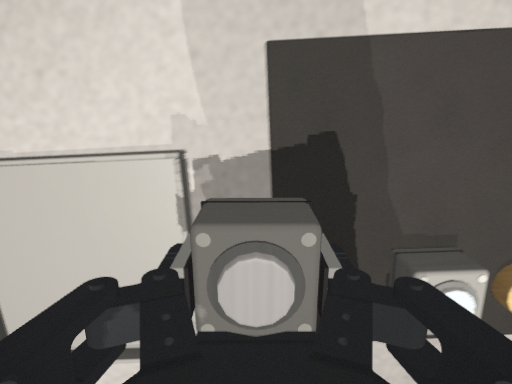

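step_arm:
  steps: [-1.5, -4, 0, 0, 0, -1, 0.4, -3, -8, 0, 0, 0, -2, 0.4, -4.5, -12, 0, 0, 0, -2.3, 0.4, -4.7, -12.9, 0, 0, 0, -2.3, 0.4, -4.7, -12.9, 0, 0, 0, -2.3, 0.4, -4.7, -12.9, 0, 0, 0, -2.3, 0.4, -4.7, -12.9, 0, 0, 0, -2.3, 0.4, -4.7, -12.9, 0, 0, 0, -2.3, 0.4]

```text
clock: 22.2
tool_pos: [0.5137, 0.348, 0.257]
tcp_rot: [-180.0, 0.0, -0.1]
contact_force: [-0.1, 0.4, -3.6]
grip_width: 0.0495
```

```bash
python3 st.py; python3 mv.py 0.512 0.352 0.185 0;python3 - <<'E'
from h import *
w=cap('wrist');save(w,'w9')
E
```

```text
22.2 [0.5137  0.348   0.25697] tipz 0.08357 [-0.08  0.41 -3.62] [-1.8e+02  0.0e+00 -6.0e-02] 0.27 0.04946576070045041
shift [-0.17 -0.4   7.2 ] turn [-0.    0.   -0.06]
```

View pics/w9.png

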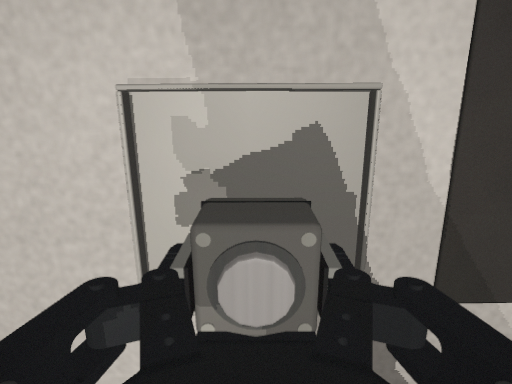

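step_arm:
  steps: [0, -0.3, 2, 0, 0, 0, 0.4, 0, -0.3, 4, 0, 0, 0, 0.4, 0, -0.3, 5.5, 0, 0, 0, 0.4, 0, -0.3, 6.5, 0, 0, 0, 0.4, 0, -0.3, 7, 0, 0, 0, 0.4, 0, -0.3, 7.2, 0, 0, 0, 0.4, 0, -0.3, 7.3, 0, 0, 0, 0.4, 0, -0.3, 7.35, 0, 0, 0, 0.4]

```text
clock: 23.25
tool_pos: [0.5135, 0.3516, 0.1837]
tcp_rot: [-180.0, -0.0, -0.0]
contact_force: [-0.4, -0.9, -3.3]
grip_width: 0.0496
```

```bash
python3 st.py
```

```text
23.25 [0.51348 0.35157 0.18367] tipz 0.01027 [-0.38 -0.94 -3.32] [-1.7998e+02 -2.0000e-02 -2.0000e-02] 0.42 0.04962229674396991
```

step_arm:
  steps: [0, 0, 0.04, 0, 0, 0, 0.4, 0, 0, 0.08, 0, 0, 0, 0.4, 0, 0, 0.12, 0, 0, 0, 0.4, 0, 0, 0.14, 0, 0, 0, 0.4, 0, 0, 0.14, 0, 0, 0, 0.4, 0, 0, 0.14, 0, 0, 0, 0.4, 0, 0, 0.14, 0, 0, 0, 0.4, 0, 0, 0.14, 0, 0, 0, 0.4]

```text
clock: 24.25
tool_pos: [0.5134, 0.3515, 0.1824]
tcp_rot: [-180.0, -0.0, -0.0]
contact_force: [-3.0, -1.0, 5.3]
grip_width: 0.0496
```

```bash
python3 st.py
```

```text
24.25 [0.51344 0.35153 0.1824 ] tipz 0.009 [-2.99 -0.99  5.26] [-1.7998e+02 -0.0000e+00 -2.0000e-02] 0.07 0.04962145986978922
```

Seated on the floor (+5 N). Release, then rise straight.

step_arm:
  steps: [0, 0, 0, 0, 0, 0, 0.8, 0, 0, 0, 0, 0, 0, 0.9, 0, 0, 0, 0, 0, 0, 0.9, 0, 0, 0, 0, 0, 0, 0.9, 0, 0, 0, 0, 0, 0, 0.9, 0, 0, 0, 0, 0, 0, 0.9, 0, 0, 0, 0, 0, 0, 0.9, 0, 0, 0, 0, 0, 0, 0.9]

```text
clock: 25.25
tool_pos: [0.5134, 0.3515, 0.182]
tcp_rot: [-180.0, 0.0, -0.0]
contact_force: [-0.2, -0.9, -0.2]
grip_width: 0.0773
```

```bash
python3 st.py
```

```text
25.25 [0.51344 0.35152 0.18203] tipz 0.00863 [-0.2  -0.89 -0.19] [-1.7999e+02  0.0000e+00 -2.0000e-02] 0.08 0.07726788667501026
```

step_arm:
  steps: [0, 0, -2, 0, 0, 0, 0.9, 0, 0, -5, 0, 0, 0, 0.9, 0, 0, -9, 0, 0, 0, 0.9, 0, 0, -13, 0, 0, 0, 0.9, 0, 6, -18, 0, 0, 0, 0.9, 0, 12, -20, 0, 0, 0, 0.9, 0, 18, -20, 0, 0, 0, 0.9, 0, 18, -20, 0, 0, 0, 0.9]

```text
clock: 26.25
tool_pos: [0.5134, 0.1675, 0.3842]
tcp_rot: [180.0, -0.1, -0.3]
contact_force: [-0.1, 0.9, -0.2]
grip_width: 0.0767
```

step_arm:
  steps: [0, 0, 0, 0, 0, 0, 0.9, 0, 0, 0, 0, 0, 0, 0.9, 0, 0, 0, 0, 0, 0, 0.9, 0, 0, 0, 0, 0, 0, 0.9, 0, 0, 0, 0, 0, 0, 0.9, 0, 0, 0, 0, 0, 0, 0.9, 0, 0, 0, 0, 0, 0, 0.9, 0, 0, 0, 0, 0, 0, 0.9]

```text
clock: 27.25
tool_pos: [0.5134, 0.1715, 0.382]
tcp_rot: [-180.0, 0.0, -0.0]
contact_force: [0.1, -0.1, 0.2]
grip_width: 0.0765
```

```bash
python3 st.py
python3 - <<'E'
from h import *
w=cap('wrist');save(w,'w10')
for q in env.pinpoint('cap_a','wrist'): print(q['p'],np.round(q['pixel'],1), onz(w,q['pixel'],.05).round(4))
s=cap('side');cv2.imwrite('pics/s10c.png',cv2.resize(cv2.cvtColor(s['image'],cv2.COLOR_RGB2BGR)[120:260,160:320],None,fx=5,fy=4.2))
E
```

```text
27.25 [0.51338 0.17148 0.38198] tipz 0.20858 [ 0.12 -0.14  0.17] [-1.7999e+02  0.0000e+00 -2.0000e-02] 0.12 0.07649270311407357
0.81 [338.4 202.9] [0.4889 0.0876 0.05  ]
0.77 [ 71.7 178.1] [0.5148 0.3535 0.05  ]
```

View pics/w10.png

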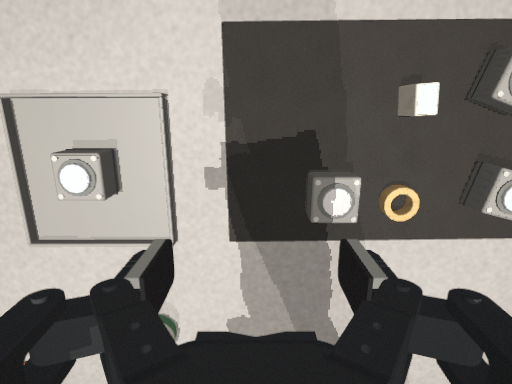

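View pics/s10c.png

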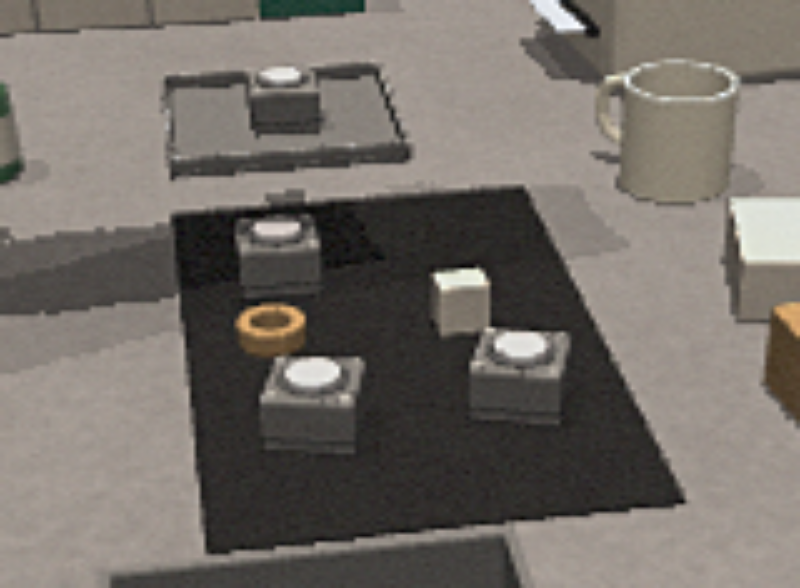

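```bash
python3 -c "
from h import *
print(env.finish_job())"
```

```text
the job is handed in; nothing more can be done
None
```

I pressed all four switches until they clicked, then stood the stiff one upright in the reject tray and let go of it. I handed the job in at about 27 s of the 67 s allowed.

- **Forces:** The good switches read 2.3 to 3.3 N at 1 to 1.7 mm depth. The stiff one, at about (0.597, 0.091), read 8.3 N at 1 mm, which fits a greatest force of about 12 N. I read the force only at the end of each move, so I did not record the exact peaks. The highest reading on a cap was 8.3 N.
- **Clicks:** On every switch the force fell to about 0 N at 5.5 mm depth, so each one clicked. The pictures taken after all four presses showed all four caps low.
- **Last pictures:** The stiff switch stands upright in the middle of the tray at about (0.514, 0.352). The other three are upright on the mat where they started, and all four caps are down. The open gripper is clear of everything, with contact force near zero.

No check failed or disagreed.

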